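# Rack the wet panel

## Task

The small panel on the battens has just been varnished and must go to dry: pick up the broad spatula by its handle, slide its blade under the panel between the battens, lift the panel and carry it level to the empty top tier of the drying rack. Set it down softly, square on both ledges and about midway along them, draw the spatula out from under it, and lay the spatula flat on the bench clear of the board and rack. Only the spatula may carry the panel - keep the gripper off it and do not press or drop it - and leave the other things on the bench where they are.

Things in the scene. Friction and masses are not known exactly. Their poses are not given: they have to be found in the camera images.
- panel: Wet hardboard panel 120 (x) x 150 (y) x 5 mm, about 75 g: dark blue border, three white fields, a small yellow bar. Origin at the centre of its underside, z up. It starts lying on the battens of the board, its y across them, within about 6 mm of the board's centre and 3 degrees of square.
- board: Fixed varnishing board: plywood base 200 (x) x 210 (y) x 6 mm with two dark wooden battens along its x, each 170 long, 18 wide, 18 mm tall, centred at y = +63 and -63 mm; their tops are 24 mm above the bench and carry the panel. Origin at the centre of the underside, on the bench, z up; its -x end faces the robot's side.
- channel (a point): Middle of the channel under the panel, on the plywood (6 mm above the bench), axes as the board's: 108 mm clear between the battens, 18 mm high up to the panel, open at both x ends.
- rack: Fixed bench-top drying rack, aluminium and steel, 200 (x) x 208 (y) mm, four posts 145 mm tall. Three tiers, each a pair of ledges along x; the two lower tiers hold painted panels (the upper one's top face is 90 mm above the bench), the top tier is empty and open above. Origin on the bench at the centre of the footprint, z up; its -x end faces the robot's side and is open.
- rack_top (a point): Centre of the rack's top tier, level with its ledge tops 130 mm above the bench; axes as the rack's. Ledges: 160 long (x -80 to +80), 3 mm thick, from y = +/-56 (gap 112 mm) out to lips at y = +/-87 that stand 10 mm above them. At x = +79 an 8 mm cross bar closes the far end, 7 to 15 mm above the ledges; 37 mm is free below them.
- spatula: Broad cranked spatula, 150 g, lying flat on the bench at the start. Steel blade 100 (x) x 80 (y) x 3 mm; origin at the centre of the blade's underside, x to its front edge, z up. A bent tang rises from the rear edge to an orange flat-sided handle parallel to the blade, 24 wide (y), 26 mm tall, x -78 to -178, its centre 48 mm above the blade's underside. Centre of mass about 32 mm behind the origin.
- grip (a point): A good place to grip the spatula: on the handle's centre line, 118 mm behind the blade's centre and 48 mm above the blade's underside; axes as the spatula's. The fingers close along y on the flat sides, 24 mm apart.
- jar_blue: Bystander: blue paint jar, 72 mm diameter, 85 mm tall, standing beyond the gap between board and rack. Origin at its underside.
- jar_ochre: Bystander: yellow paint jar, 72 mm diameter, 85 mm tall, at the robot's far left. Origin at its underside.
- rinse_cup: Bystander: open white cup, 76 mm diameter, 95 mm tall, at the robot's far left. Origin at its underside.
- tape_roll: Bystander: roll of yellow masking tape lying flat, 104 mm diameter, 25 mm tall, beyond the gap between board and rack. Origin at its underside.
- varnish_tin: Bystander: varnish tin with red label, 90 mm diameter, 110 mm tall, at the robot's far right. Origin at its underside.
- sanding_block: Bystander: cork sanding block 100 x 65 x 28 mm, at the robot's right. Origin at its underside.
- paint_brush: Bystander: paint brush lying on the bench to the robot's near right, about 200 mm long.
Things that resemble listed ones, but are neither listed nor needed, are in the scene too. Leave any red look-alike of the spatula alone.

How it is judged:
By the outcome, as a careful person would: the job done as asked, in the order asked, and still so for the second after the job is handed in, with the robot touching nothing.
It also fails if it takes over 72 s, if anything falls off the work surface, if the arm or the gripper's body presses on something with over 40 N, if the wrist force passes 120 N, or if a joint passes its speed limit or range.

## Robot

A 6-joint arm with a two-finger parallel gripper is mounted at the origin on the work surface. World frame = base frame: x ahead of the robot, y to its left, z up, the work surface at z = 0. Lengths are in m, angles in rad, forces in N, time in s.
With the tool pointing down it reaches from about 0.35 to 0.975 m from the base axis. Payload 4.9 kg.
Tool frame: the origin (TCP) lies on the mounting face of the last link; the fingertips stand 173 mm ahead of it and the grasp point (between the pads) lies ctrl.pinch_z ahead of it (ctrl.pinch_z is the distance from the TCP to the grasp point, in m); z points along the fingers, y is the line along which they close (so a half turn about z gives the same grasp; the last joint's range is limited). The gripper opens to 85 mm and grips with 20 to 120 N. Pads are 22 mm wide; open, the fingers measure 114 mm over their backs; the gripper's body (76 mm by 85 mm) begins 54 mm behind the grasp point. The pads swing forward as they close: fully open they stand 13 mm farther back than shut.
Start: joints at [1.027, 0.053, 1.613, -0, 1.476, -0.119], TCP at [0.258, 0.569, 0.405] pointing down, gripper open.
Joint ranges: [-3.01, 3.01], [-1.01, 2.22], [0.06, 2.58], [-1.02, 4.17], [0.09, 2.62], [-3.14, 3.14]. Speed limits (rad/s): [2.57, 2.57, 3.14, 3.14, 3.14, 3.14].

## Interface

Orientations are given as a rotation vector (axis times angle).
In Python, from station import telemetry, eyes, ctrl gives the robot as it stands.
- The arm moves only by the tool apply_moves, never from a script. Its argument "plan" is a list of rows, each a list of 5 numbers: the finger opening in m, from 0 to 0.0854, then the shift along the tool's x, y, z in m, then the turn about the tool's z in rad. In form: [[jaw, x, y, z, roll], ...]. A call has 1 to 12 rows; each row is the pose to reach, as a shift and turn from the pose commanded when the call began, along the tool's axes at that moment; what a row does not reach only later rows make up. A row lasts 1/12 s, in which the tool goes at most 41.7 mm and 7.16 degrees, less where a joint would pass 70% of its speed; a pose out of reach is approached as far as the arm can. A call with a gripper value outside its range is refused whole. The fingers move at their own pace and stop on an object; "newtons" is the grip in N (left out, the last holds). Time passes only in rows, so rows that repeat a pose let the fingers close. It gives the time, the measured TCP pose, the force, the opening and the grip force at its end, in the units of the state.
- telemetry.get_obs(): the state, without advancing time (a new reading comes with each control period).
- eyes.get_image(name): name is "scene" or "top" or "wrist"; returns a dict with "img" (384x512x3 uint8, blue, green, red), "range_z" (384x512 float32, m along the optical axis (not along the pixel's ray), 0 where there is no reading), "K" (3x3 intrinsics, pixels), "pose" (4x4, takes a point from camera to world coordinates); the wrist camera has in their place "hand_eye" (4x4, takes a point from camera to tool coordinates, whose origin is the TCP and whose axes are the flange's). Camera axes: x right, y down, z forward; pixel columns grow to the right and rows downward; lengths in m; the calibration is good to about 2 mm. A picture is of the moment at which its call begins: read the wrist's pose just before it.
- ctrl.finish_job(): hands the job in; it is judged then, once.
Trained networks look in a picture, given as the dict that the camera call returned (one of the last four; its "shot" number tells which), for a name from the list of things; names that differ only in an ending like _2 or _b are one class to them, and where a whole thing is asked for, a point or a joint stands for the part that bears it (a point fixed in the world has none). Each returns a list of dicts, best first, with "confidence" (0 to 1); they miss things now and then, are a little off and sometimes report something else, mostly with a low value. They report only what shows in the picture. A call takes as long as a camera call. They do not tell look-alikes from the thing itself.
- eyes.search_frame(thing, picture): "box" ([left, top, right, bottom] in pixels, round what is visible of it).
- eyes.outline_of(thing, picture): "region" (384x512 bool, what is visible of it) and "box" ([left, top, right, bottom] in pixels, round what is visible of it).
- eyes.tip_of(thing, picture): "point" ([column, row] in pixels: a listed point, or the origin of a listed thing).
The state is a dict: "t": time; "q": joint angles; "dq": joint speeds; "effort": joint torques, N m; "tool_pos": TCP position; "tool_rot": TCP orientation; "contact_force": force on the tool from outside, world axes, zero at the start; "wrist_torque": the same for the moment, N m; "opening": finger opening in m; "grip_force": force on a finger pad.
Only numpy, scipy, OpenCV 4.12 (cv2) and the standard library are available. Lean on these libraries where they do the work, as an engineer would, in place of code of your own. Each camera call takes 0.05 s, during which the arm holds its last target. There are 200 camera calls.

## Working session

There is one attempt and no reset: what is moved stays moved. The work goes in short steps, Python scripts to look and compute and a tool call to move; the robot and the scene stay as the last step left them, time stands still between calls to the robot, and variables do not carry over. Pictures are saved under pics/ and viewed, at most 10 in all, crops included, and the job is handed in when it is done.

Besides the shell and the picture viewer there is one more tool, called after "Call:" by a JSON object that holds its "name" and its "arguments". apply_moves: Moves the arm, as the interface text tells. Its arguments: {"type":"object","properties":{"plan":{"type":"array","items":{"type":"array","items":{"type":"number"}}},"newtons":{"type":"number"}},"required":["plan"]}

```bash
ls; mkdir -p pics
cat > h.py <<'E'
import numpy as np, cv2
from scipy.spatial.transform import Rotation as R
from station import telemetry, eyes, ctrl
def cloud(p, T=None):
    T = p["pose"] if T is None else T
    z=p["range_z"]; K=p["K"]; v,u=np.mgrid[:384,:512]
    P=np.stack([(u-K[0,2])*z/K[0,0],(v-K[1,2])*z/K[1,1],z],-1)
    W=P@T[:3,:3].T+T[:3,3]; W[z==0]=np.nan
    return W
def wristT(p):
    o=telemetry.get_obs(); A=np.eye(4); A[:3,:3]=R.from_rotvec(o["tool_rot"]).as_matrix(); A[:3,3]=o["tool_pos"]
    return A@p["hand_eye"]
def rect(W,m):
    q=W[m]; q=q[~np.isnan(q[:,0])]; return q,cv2.minAreaRect((q[:,:2]*1000).astype(np.float32))
E
python3 - <<'E'
from h import *
o=telemetry.get_obs(); print({k:np.round(v,3) for k,v in o.items()}, ctrl.pinch_z)
for n in("top","scene"):
    p=eyes.get_image(n); W=cloud(p); cv2.imwrite(f"pics/{n}0.png",p["img"])
    print(n,p["K"][0,0],p["pose"][:3,3].round(3))
    for t in("panel","board","rack","spatula","grip","rack_top"):
        for d in (eyes.outline_of(t,p) if t not in("grip","rack_top") else eyes.tip_of(t,p)):
            if "region" in d:
                q,r=rect(W,d["region"]); print(t,round(d["confidence"],2),d["box"],np.round(np.nanmedian(q,0),3),np.round(np.percentile(q[:,2],[5,95]),3),np.round(r[0]),np.round(r[1]),round(r[2],1))
            else:
                u,v=np.int32(np.round(d["point"])); print(t,round(d["confidence"],2),d["point"],W[v,u].round(3))
E
```

```text
pics
{'t': np.float64(0.0), 'q': array([ 1.027,  0.053,  1.614, -0.   ,  1.476, -0.119]), 'dq': array([ 0.002,  0.001,  0.001, -0.002,  0.   , -0.   ]), 'effort': array([-1.0000e-03, -3.9367e+01, -3.7017e+01, -0.0000e+00,  7.0000e-03,
        0.0000e+00]), 'tool_pos': array([0.257, 0.569, 0.403]), 'tool_rot': array([-6.62e-01, -3.07e+00,  3.00e-03]), 'contact_force': array([ 0.469,  0.013, -0.568]), 'wrist_torque': array([-0.021, -0.073, -0.01 ]), 'grip_force': np.float64(0.0), 'opening': np.float64(0.085)} 0.1547
top 373.35641111375946 [ 0.24  -0.006  1.471]
panel 0.73 [162.9, 133.8, 200.8, 171.9] [0.65  0.276 0.029] [0.024 0.034] [655. 281.] [132. 160.] 2.7
panel 0.7 [96.5, 199.0, 126.6, 219.5] [0.424 0.535 0.081] [0.017 0.088] [431. 545.] [70. 79.] 85.4
board 0.83 [154.8, 127.3, 207.7, 177.8] [0.643 0.269 0.006] [0.001 0.024] [657. 276.] [205. 211.] 3.1
board 0.49 [223.7, 116.9, 241.3, 138.5] [0.741 0.072 0.082] [0.028 0.088] [749.  73.] [66. 66.] 38.3
rack 0.62 [286.6, 118.8, 355.0, 179.2] [ 0.637 -0.261  0.091] [0.004 0.141] [ 664. -282.] [232. 257.] 9.0
spatula 0.92 [244.5, 151
[... 511 characters left out ...]
6, 400.9, 247.2] [0.707 0.238 0.005] [0.002 0.022] [653. 276.] [205. 214.] 2.7
board 0.5 [78.2, 239.7, 114.9, 267.9] [ 0.395 -0.54   0.026] [0.009 0.03 ] [ 381. -545.] [123.  72.] 29.9
rack 0.7 [162.9, 222.6, 262.9, 331.6] [ 0.663 -0.275  0.09 ] [0.008 0.142] [ 629. -262.] [241. 265.] 88.2
spatula 0.88 [248.4, 193.9, 299.6, 255.6] [ 0.58  -0.018  0.003] [-0.001  0.06 ] [542. -16.] [224.  82.] 5.2
spatula 0.67 [287.5, 115.8, 342.8, 134.1] [0.194 0.392 0.003] [-0.003  0.06 ] [192. 413.] [234. 124.] 41.5
grip 0.63 [259.9, 201.9] [ 0.481 -0.018  0.058]
grip 0.62 [325.8, 126.7] [0.265 0.413 0.04 ]
rack_top 0.82 [212.4, 261.7] [ 0.623 -0.258  0.089]
rack_top 0.22 [360.8, 216.9] [0.678 0.254 0.03 ]
```

Run:
```python
import cv2
i=cv2.imread("pics/top0.png")[105:305,85:365]
cv2.imwrite("pics/c1.png",cv2.resize(i,None,fx=2.8,fy=2.8,interpolation=cv2.INTER_CUBIC))
```

```text
(no output)
```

View pics/c1.png

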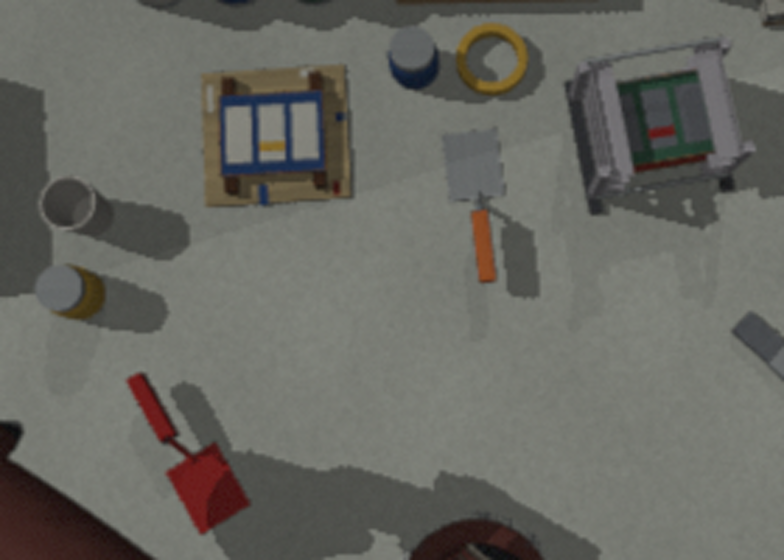

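Two candidates fit "spatula". The orange-handled one is at top px (255,178) and lies flat with its blade pointing away from the robot. The red one is at (150,265). The crop shows an orange handle and steel blade on the first, so I'll use that one and leave the all-red look-alike alone. Next I'll get wrist views over the board and rack.

Call:
{"name": "apply_moves", "arguments": {"plan": [[0.085,-0.396,-0.143,0,-0.515],[0.085,-0.396,-0.143,0,-0.515],[0.085,-0.396,-0.143,0,-0.515],[0.085,-0.396,-0.143,0,-0.515],[0.085,-0.396,-0.143,0,-0.515],[0.085,-0.396,-0.143,0,-0.515],[0.085,-0.396,-0.143,0,-0.515],[0.085,-0.396,-0.143,0,-0.515],[0.085,-0.396,-0.143,0,-0.515],[0.085,-0.396,-0.143,0,-0.515],[0.085,-0.396,-0.143,0,-0.515],[0.085,-0.396,-0.143,0,-0.515]]}}

```text
t: 1.7
tool_pos: [0.5616, 0.2733, 0.4046]
tool_rot: [-0.134, 3.138, -0.001]
contact_force: [-1.0, 0.7, -0.0]
opening: 0.0848
grip_force: 0.0
```

```bash
cat > look.py <<'E'
import sys
from h import *
p=eyes.get_image("wrist"); T=wristT(p); W=cloud(p,T); o=telemetry.get_obs()
M=R.from_rotvec(o["tool_rot"]).as_matrix()
print("t",o["t"].round(2),"tcp",o["tool_pos"].round(4),"toolx ang",np.degrees(np.arctan2(M[1,0],M[0,0])).round(2),"z",M[:,2].round(4),"q",o["q"].round(2))
cv2.imwrite(f"pics/{sys.argv[1]}.png",p["img"]); np.savez(f"/tmp/{sys.argv[1]}.npz",W=W,img=p["img"],T=T,K=p["K"])
for t in sys.argv[2:]:
    pt=t in("grip","rack_top","channel")
    for d in (eyes.tip_of if pt else eyes.outline_of)(t,p)[:2]:
        if not pt:
            q,r=rect(W,d["region"]); print(t,round(d["confidence"],2),d["box"],np.round(np.percentile(q[:,2],[5,50,95]),4),np.round(r[0],1),np.round(r[1]),round(r[2],1))
        else:
            u,v=np.int32(np.round(d["point"])); print(t,round(d["confidence"],2),d["point"],W[v,u].round(4))
E
python3 look.py w1 panel board channel
```

```text
Traceback (most recent call last):
  File "look.py", line 5, in <module>
    print("t",o["t"].round(2),"tcp",o["tool_pos"].round(4),"toolx ang",np.degrees(np.arctan2(M[1,0],M[0,0])).round(2),"z",M[:,2].round(4),"q",o["q"].round(2))
              ^^^^^^^^^^^^
AttributeError: 'float' object has no attribute 'round'
```

```bash
sed -i 's/o\["t"\].round(2)/round(float(o["t"]),2)/' look.py
python3 look.py w1 panel board channel
```

```text
t 1.8 tcp [0.5594 0.2759 0.4045] toolx ang -174.88 z [-8.e-04  5.e-04 -1.e+00] q [ 0.34  0.05  1.62  0.    1.48 -1.32]
panel 0.93 [188.3, 183.0, 315.6, 276.2] [0.0284 0.0298 0.031 ] [656.9 278.9] [137. 161.] 2.1
panel 0.39 [0.1, 246.6, 59.0, 316.8] [0.0021 0.0188 0.0259] [687.5  59.8] [ 92. 385.] 32.5
board 0.63 [167.7, 153.0, 337.6, 294.3] [0.0051 0.0065 0.0243] [653.4 278.1] [205. 213.] 2.7
```

View pics/w1.png

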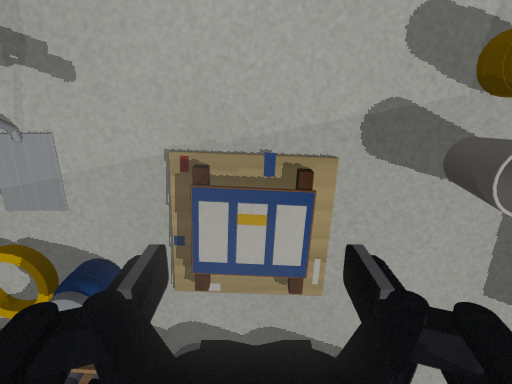

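The panel is at px (190-315,185-277) on two dark battens, and the board is at px (167-337,150-295). The near (-x) end is at the top of the image, and the channel is clear. Next, the rack.

Call:
{"name": "apply_moves", "arguments": {"plan": [[0.085,0.045,-0.5,0,0],[0.085,0.045,-0.5,0,0],[0.085,0.045,-0.5,0,0],[0.085,0.045,-0.5,0,0],[0.085,0.045,-0.5,0,0],[0.085,0.045,-0.5,0,0],[0.085,0.045,-0.5,0,0],[0.085,0.045,-0.5,0,0],[0.085,0.045,-0.5,0,0],[0.085,0.045,-0.5,0,0],[0.085,0.045,-0.5,0,0],[0.085,0.045,-0.5,0,0]]}}

```text
t: 2.95
tool_pos: [0.5595, -0.2244, 0.4051]
tool_rot: [-0.145, 3.137, -0.0]
contact_force: [1.4, -0.4, 0.9]
opening: 0.0848
grip_force: 0.0
```

```bash
python3 look.py w2 rack rack_top spatula grip
python3 - <<'E'
from h import *
d=np.load("/tmp/w1.npz"); W=d["W"]; 
def fit(name,lo,hi,box,n=5):
    m=(W[...,2]>lo)&(W[...,2]<hi); b=np.zeros_like(m); b[box[1]:box[3],box[0]:box[2]]=1
    m=cv2.morphologyEx((m&b).astype(np.uint8),cv2.MORPH_OPEN,np.ones((n,n)))>0
    q,r=rect(W,m); print(name,np.round(r[0],1),np.round(r[1],1),round(r[2],2),m.sum())
fit("panel",.0265,.036,(150,140,345,300))
fit("boardbase",.0035,.04,(150,140,345,300))
fit("batA",.0205,.0275,(185,150,215,300),3); fit("batB",.0205,.0275,(285,150,318,300),3)
E
```

```text
t 3.0 tcp [ 0.559  -0.2305  0.405 ] toolx ang -175.04 z [ 2.0e-04 -5.8e-03 -1.0e+00] q [-0.51  0.    1.66 -0.01  1.47 -2.17]
rack 0.96 [64.6, 138.3, 323.5, 353.0] [0.0248 0.0915 0.14  ] [ 696.9 -273.4] [310. 229.] 8.4
rack_top 0.9 [207.3, 267.8] [ 0.6632 -0.2755  0.091 ]
spatula 0.61 [386.0, 52.0, 484.9, 244.5] [0.0009 0.0032 0.0607] [542.8 -16.4] [ 90. 230.] 89.9
grip 0.92 [453.9, 113.6] [ 0.4854 -0.0387  0.0577]
panel [649.2 278. ] [121.  150.4] 2.33 10619
boardbase [652.  277.7] [202.6 210.3] 2.82 22099
batA [655.8 214.9] [170.   18.2] 2.99 507
batB [649.7 340.6] [169.8  18.2] 2.78 515
```

View pics/w2.png

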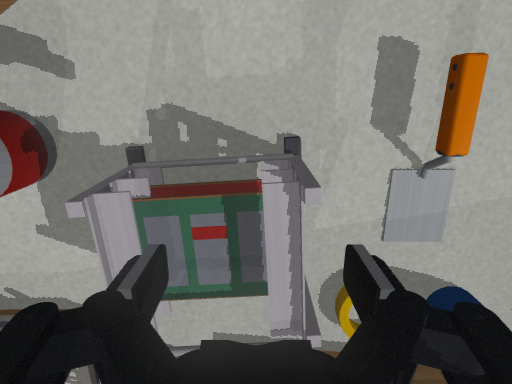

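```bash
python3 - <<'E'
s=open("look.py").read()
s=s.replace('p=eyes.get_image("wrist"); T=wristT(p); W=cloud(p,T); o=telemetry.get_obs()','o=telemetry.get_obs(); p=eyes.get_image("wrist"); T=wristT(p,o); W=cloud(p,T)')
open("look.py","w").write(s)
s=open("h.py").read().replace("def wristT(p):\n    o=telemetry.get_obs(); ","def wristT(p,o):\n    ")
s+='''
def fit(W,name,lo,hi,box,n=5):
    m=(W[...,2]>lo)&(W[...,2]<hi); b=np.zeros_like(m); b[box[1]:box[3],box[0]:box[2]]=1
    m=cv2.morphologyEx((m&b).astype(np.uint8),cv2.MORPH_OPEN,np.ones((n,n)))>0
    q,r=rect(W,m); print(name,np.round(r[0],1),np.round(r[1],1),round(r[2],2),m.sum(),"z",np.nanmedian(q[:,2]).round(4))
'''
open("h.py","w").write(s)
E
python3 look.py w3
python3 - <<'E'
from h import *
W=np.load("/tmp/w3.npz")["W"]
fit(W,"ledgeL",.127,.1345,(60,120,200,340),5)
fit(W,"ledgeR",.127,.1345,(220,120,330,345),5)
fit(W,"lip/all",.127,.146,(60,120,330,345),5)
fit(W,"midpanel",.087,.094,(120,150,300,310),5)
fit(W,"handle",.05,.07,(420,30,510,180),3)
fit(W,"blade",.0015,.006,(375,165,465,250),5)
h=W[...,2]; v=h[(h>.11)&(h<.15)]; print(np.histogram(v,bins=np.arange(.11,.152,.003)))
E
```

```text
t 3.2 tcp [ 0.5598 -0.2228  0.4046] toolx ang -174.76 z [-1.e-04  8.e-04 -1.e+00] q [-0.5   0.    1.67  0.    1.48 -2.16]
ledgeL [ 614.9 -340.3] [84.  32.7] 8.43 2922 z 0.1304
ledgeR [ 630.6 -187.4] [161.   42.2] 9.0 5450 z 0.1303
lip/all [ 642.1 -263. ] [160.9 204.7] 8.63 10092 z 0.1305
midpanel [ 643.4 -271.9] [121.3 128.9] 8.67 11615 z 0.0908
handle [479.6 -21.7] [105.3  24.8] 5.41 2975 z 0.0609
blade [604.2  -8.8] [100.6  81.3] 5.35 4319 z 0.0034
(array([  55,   47,   61,   53,   56,   89, 7032, 1475,  326,  506,  677,
        794,   74]), array([0.11 , 0.113, 0.116, 0.119, 0.122, 0.125, 0.128, 0.131, 0.134,
       0.137, 0.14 , 0.143, 0.146, 0.149]))
```

The rack's top tier is empty, with ledges at px (90-140) and (265-305) and yaw about 8.7°. The orange spatula is upright at px (385-485,52-244). Moving above its grip.

Call:
{"name": "apply_moves", "arguments": {"plan": [[0.085,0.0535,0.2077,0.08,0],[0.085,0.0535,0.2077,0.08,0],[0.085,0.0535,0.2077,0.08,0],[0.085,0.0535,0.2077,0.08,0],[0.085,0.0535,0.2077,0.08,0],[0.085,0.0535,0.2077,0.08,0],[0.085,0.0535,0.2077,0.08,0],[0.085,0.0535,0.2077,0.1,0],[0.085,0.0535,0.2077,0.12,0],[0.085,0.0535,0.2077,0.13,0],[0.085,0.0535,0.2077,0.13,0],[0.085,0.0535,0.2077,0.13,0]]}}

```text
t: 4.25
tool_pos: [0.4877, -0.0217, 0.2747]
tool_rot: [0.143, -3.138, -0.0]
contact_force: [0.4, 0.8, 0.7]
opening: 0.0849
grip_force: 0.0
```

```bash
python3 look.py w4
python3 - <<'E'
from h import *
W=np.load("/tmp/w3.npz")["W"][100:345,50:335].reshape(-1,3); W=W[~np.isnan(W[:,0])]
for yaw in (8.4,8.7,9.0):
    a=np.radians(yaw); c=np.array([.65,-.27]); L=(W[:,:2]-c)@np.array([[np.cos(a),-np.sin(a)],[np.sin(a),np.cos(a)]])*1000
    m=(abs(W[:,2]-.1303)<.0025); 
    for s in(-1,1):
        k=m&(s*L[:,1]>30)&(s*L[:,1]<110)&(L[:,0]>-70)&(L[:,0]<60)
        # inner edge per x bin
        e=[(x,np.percentile(s*L[k&(abs(L[:,0]-x)<10),1],[1,50,99]).round(1)) for x in(-60,-20,20,50) if (k&(abs(L[:,0]-x)<10)).sum()>30]
        print(yaw,s,e)
    k=m&(L[:,1]>50)&(L[:,1]<85); print("R x",np.percentile(L[k,0],[.5,99.5]).round(1)); k=m&(L[:,1]<-50)&(L[:,1]>-85); print("L x",np.percentile(L[k,0],[.5,99.5]).round(1))
W=np.load("/tmp/w4.npz")["W"]; h=W[...,2]
v,u=np.where((h>.05)&(h<.07)&(abs(W[...,1]+.02)<.05)); print(u.min(),u.max(),v.min(),v.max())
fit(W,"handle",.05,.07,(u.min(),v.min(),u.max()+1,v.max()+1),3)
E
```

```text
t 4.25 tcp [ 0.4877 -0.0217  0.2747] toolx ang -174.79 z [-7.e-04  1.e-04 -1.e+00] q [-0.2  -0.16  2.04 -0.    1.26 -1.86]
8.4 -1 [(-60, array([48.5, 64.1, 80.1])), (-20, array([48.5, 70.4, 80. ]))]
8.4 1 [(-60, array([63.6, 78.9, 94.2])), (-20, array([64. , 79.3, 94.3])), (20, array([64.2, 79.7, 94.8])), (50, array([ 64.4,  80.9, 108.5]))]
R x [-87.2  71.8]
L x [-86.6  -4. ]
8.7 -1 [(-60, array([48.2, 63.8, 79.7])), (-20, array([48.7, 70.4, 79.9]))]
8.7 1 [(-60, array([63.9, 79.3, 94.5])), (-20, array([64.1, 79.4, 94.5])), (20, array([64.1, 79.4, 94.7])), (50, array([ 64.1,  80.8, 108.3]))]
R x [-86.8  72.1]
L x [-86.9  -4.4]
9.0 -1 [(-60, array([47.9, 63.5, 79.4])), (-20, array([48.5, 70.4, 79.7]))]
9.0 1 [(-60, array([64.3, 79.6, 94.9])), (-20, array([64.2, 79.5, 94.6])), (20, array([64. , 79.3, 94.6])), (50, array([ 63.9,  80.6, 108.5]))]
R x [-86.5  72.5]
L x [-87.2  -4.7]
239 278 120 270
handle [479.9 -21.1] [106.8  24.6] 5.45 5469 z 0.0611
```

Call:
{"name": "apply_moves", "arguments": {"plan": [[0.085,0,0.001,0.025,0],[0.085,0,0.001,0.05,0],[0.085,0,0.001,0.066,0],[0.085,0,0.001,0.072,0],[0.06,0,0.001,0.072,0],[0.04,0,0.001,0.072,0],[0.03,0,0.001,0.072,0],[0.02,0,0.001,0.072,0],[0.01,0,0.001,0.072,0],[0.0,0,0.001,0.072,0],[0.0,0,0.001,0.072,0],[0.0,0,0.001,0.072,0]], "newtons": 100}}

```text
t: 5.3
tool_pos: [0.4883, -0.0212, 0.2041]
tool_rot: [-0.141, 3.136, -0.001]
contact_force: [-2.1, 0.2, 5.8]
opening: 0.0223
grip_force: 98.1
```

Call:
{"name": "apply_moves", "arguments": {"plan": [[0,0,0,-0.004,0],[0,0,0,-0.012,0],[0,0,0,-0.022,0],[0,0,0,-0.036,0],[0,0,0,-0.05,0],[0,0,0,-0.064,0],[0,0,0,-0.076,0],[0,0,0,-0.085,0],[0,0,0,-0.09,0],[0,0,0,-0.09,0],[0,0,0,-0.09,0],[0,0,0,-0.09,0]]}}

```text
t: 6.3
tool_pos: [0.4872, -0.021, 0.2918]
tool_rot: [0.142, -3.137, -0.001]
contact_force: [-0.6, 0.0, -1.7]
opening: 0.0225
grip_force: 97.6
```

```bash
cat > sp.py <<'E'
from h import *
def blade(n,sav):
    o=telemetry.get_obs(); p=eyes.get_image(n); W=cloud(p,wristT(p,o) if n=="wrist" else None)
    if sav: cv2.imwrite(f"pics/{sav}.png",p["img"])
    M=R.from_rotvec(o["tool_rot"]).as_matrix(); t=o["tool_pos"]
    L=(W-t)@M   # tool coords
    # blade expected: tool x -118+-50, y +-40, z ~0.2
    m=(abs(L[...,0]+.118)<.07)&(abs(L[...,1])<.055)&(abs(L[...,2]-.2)<.025)
    m=cv2.morphologyEx(m.astype(np.uint8),cv2.MORPH_OPEN,np.ones((3,3)))>0
    q=L[m]; A=np.c_[q[:,:2],np.ones(len(q))]; k=np.ones(len(q),bool)
    for _ in range(6):
        c=np.linalg.lstsq(A[k],q[k,2],rcond=None)[0]; k=abs(q[:,2]-A@c)<.003
    r=cv2.minAreaRect((q[k][:,:2]*1000).astype(np.float32))
    print(n,"t",round(float(o["t"]),2),"tcp",t.round(4),"yaw",np.degrees(np.arctan2(-M[1,0],-M[0,0])).round(2),"F",np.round(o["contact_force"],1),"op",o["opening"])
    print(" blade in tool: ctr",np.round(r[0],1),"size",np.round(r[1],1),"ang",round(r[2],2),"top z at ctr",round(float(c@[-.118,0,1])*1000,1),"slopes deg",np.degrees(np.arctan(c[:2])).round(2),k.sum())
    return L
if __name__=="__main__":
    for n in("wrist","top","scene"): blade(n,"sp_"+n)
E
python3 sp.py
```

```text
wrist t 6.3 tcp [ 0.4872 -0.021   0.2918] yaw 5.17 F [-0.6  0.  -1.7] op 0.022470340620014125
 blade in tool: ctr [-76.1  -0.5] size [46.  21.9] ang 89.05 top z at ctr 201.7 slopes deg [-0.43 -0.1 ] 371
top t 6.35 tcp [ 0.4872 -0.021   0.2916] yaw 5.17 F [-0.4  0.1 -1.6] op 0.02247199476812016
 blade in tool: ctr [-150.3    0. ] size [41.2 76.6] ang 6.79 top z at ctr 200.7 slopes deg [-3.63 -0.06] 121
scene t 6.4 tcp [ 0.4872 -0.021   0.2916] yaw 5.17 F [-0.8  0.5 -1.5] op 0.022893883604652356
 blade in tool: ctr [-117.3    0.9] size [80.3 99.5] ang 89.89 top z at ctr 203.0 slopes deg [-0.47  0.33] 620
```

Grasp is good: the blade is level within 0.5° and square in the tool. Moving in front of the board.

Call:
{"name": "apply_moves", "arguments": {"plan": [[0,0.005,0.014,0,0.004],[0,0.014,0.04,0,0.01],[0,0.025,0.072,0,0.016],[0,0.037,0.106,0,0.022],[0,0.049,0.14,0,0.028],[0,0.061,0.174,0,0.034],[0,0.073,0.208,0,0.04],[0,0.084,0.24,0,0.044],[0,0.094,0.268,0,0.048],[0,0.1,0.286,0,0.048],[0,0.103,0.296,0,0.048],[0,0.1036,0.2975,0,0.048]]}}

```text
t: 7.45
tool_pos: [0.3569, 0.267, 0.2923]
tool_rot: [0.07, -3.14, 0.0]
contact_force: [0.6, 0.1, -1.5]
opening: 0.0224
grip_force: 98.1
```

Call:
{"name": "apply_moves", "arguments": {"plan": [[0,0,0,0.004,0],[0,0,0,0.014,0],[0,0,0,0.028,0],[0,0,0,0.042,0],[0,0,0,0.055,0],[0,0,0,0.066,0],[0,0,0,0.072,0],[0,0,0,0.074,0],[0,0,0,0.074,0],[0,0,0,0.074,0]]}}

```text
t: 8.28
tool_pos: [0.358, 0.2659, 0.2191]
tool_rot: [-0.066, 3.14, 0.0]
contact_force: [-0.1, 0.3, -0.2]
opening: 0.0225
grip_force: 98.1
```

```bash
sed -i 's/"sp_"+n/"sq_"+n/' sp.py; python3 sp.py
python3 - <<'E'
import cv2
i=cv2.imread("pics/sq_scene.png")[100:270,250:450]; cv2.imwrite("pics/c2.png",cv2.resize(i,None,fx=3.5,fy=3.5))
E
```

```text
wrist t 8.28 tcp [0.358  0.2659 0.2191] yaw 2.4 F [-0.1  0.3 -0.2] op 0.02251560176497108
 blade in tool: ctr [-66.7   0.2] size [109.5  37. ] ang 89.92 top z at ctr 178.0 slopes deg [30.93  0.16] 275
top t 8.33 tcp [0.3581 0.266  0.2195] yaw 2.41 F [ 0.3 -0.2 -1.6] op 0.02243138131985643
 blade in tool: ctr [-127.7   -6.4] size [119.5  93.5] ang 1.33 top z at ctr 205.3 slopes deg [-6.86 -8.18] 183
scene t 8.38 tcp [0.3581 0.2661 0.2196] yaw 2.41 F [ 0.4 -0.  -1.3] op 0.022400019178897015
 blade in tool: ctr [-124.2   -6.8] size [ 95.9 126.6] ang 89.98 top z at ctr 207.8 slopes deg [-6.07 -8.1 ] 179
```

View pics/c2.png

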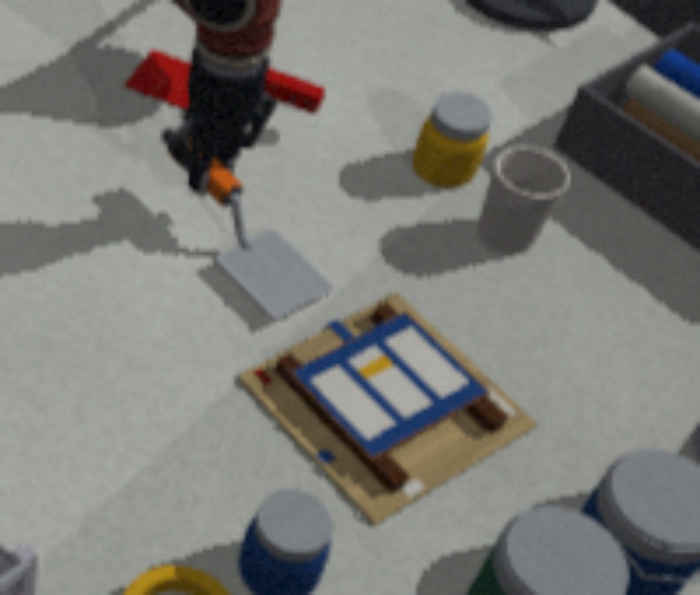

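The blade, at crop px (275,275), is level and lined up with the channel between the battens. Inserting.

Call:
{"name": "apply_moves", "arguments": {"plan": [[0,0,0,0.002,0],[0,-0.004,0,0.002,0],[0,-0.012,0,0.002,0],[0,-0.021,0,0.002,0],[0,-0.03,0,0.002,0],[0,-0.039,0,0.002,0],[0,-0.048,0,0.002,0],[0,-0.057,0,0.002,0],[0,-0.066,0,0.002,0],[0,-0.073,0,0.002,0],[0,-0.078,0,0.002,0],[0,-0.08,0,0.002,0]]}}

```text
t: 9.43
tool_pos: [0.4384, 0.2693, 0.2168]
tool_rot: [-0.066, 3.141, 0.0]
contact_force: [0.1, -0.2, -1.0]
opening: 0.0225
grip_force: 98.1
```

Call:
{"name": "apply_moves", "arguments": {"plan": [[0,-0.004,0,0,0],[0,-0.012,0,0,0],[0,-0.021,0,0,0],[0,-0.03,0,0,0],[0,-0.039,0,0,0],[0,-0.048,0,0,0],[0,-0.057,0,0,0],[0,-0.066,0,0,0],[0,-0.074,0,0,0],[0,-0.079,0,0,0],[0,-0.081,0,0,0],[0,-0.081,0,0,0]]}}

```text
t: 10.43
tool_pos: [0.5189, 0.2727, 0.2167]
tool_rot: [0.066, -3.141, -0.0]
contact_force: [-0.5, 0.0, -2.2]
opening: 0.023
grip_force: 98.1
```

```bash
python3 look.py w5
python3 - <<'E'
from h import *
d=np.load("/tmp/w5.npz"); W=d["W"]; h=W[...,2]
v,u=np.where((h>.027)&(h<.034)&(abs(W[...,0]-.65)<.09)&(abs(W[...,1]-.278)<.1))
for n in(3,): fit(W,"panel",.0265,.036,(u.min(),v.min(),u.max()+1,v.max()+1),n)
q=W[(h>.0265)&(h<.035)&(abs(W[...,1]-.278)<.06)&(W[...,0]<.7)]; print("rear edge x",np.percentile(q[:,0],[.5,2]))
E
```

```text
t 10.43 tcp [0.5189 0.2727 0.2167] toolx ang -177.59 z [-0.  0. -1.] q [ 0.36  0.15  1.84  0.    1.15 -1.26]
panel [608. 275.] [ 37.5 149.6] 2.94 681 z 0.0297
rear edge x [0.58849387 0.5890726 ]
```

View pics/w5.png

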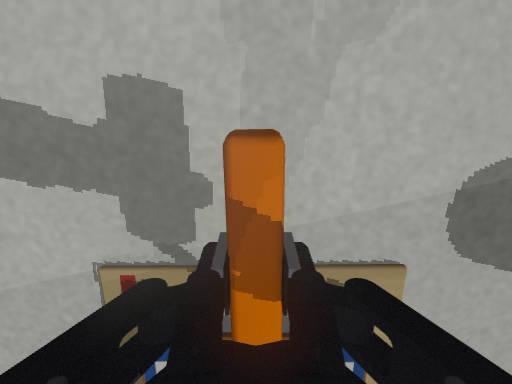

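The handle is gripped on its flat sides, at px (225-285,130-345). The panel's rear edge hasn't moved (x 0.589), and the blade's rear edge sits 2.5 mm behind it. Lifting gently.

Call:
{"name": "apply_moves", "arguments": {"plan": [[0,0,0,-0.001,0],[0,0,0,-0.003,0],[0,0,0,-0.005,0],[0,0,0,-0.0065,0],[0,0,0,-0.0075,0],[0,0,0,-0.0085,0],[0,0,0,-0.0095,0],[0,0,0,-0.0105,0],[0,0,0,-0.012,0],[0,0,0,-0.0135,0],[0,0,0,-0.0155,0],[0,0,0,-0.018,0]], "newtons": 115}}

```text
t: 11.48
tool_pos: [0.5184, 0.2727, 0.2347]
tool_rot: [0.066, -3.14, 0.0]
contact_force: [-1.4, 0.2, -2.3]
opening: 0.0225
grip_force: 113.6
```

Call:
{"name": "apply_moves", "arguments": {"plan": [[0,0,0,-0.003,0],[0,0,0,-0.007,0],[0,0,0,-0.012,0],[0,0,0,-0.018,0],[0,0,0,-0.025,0],[0,0,0,-0.032,0],[0,0,0,-0.039,0],[0,0,0,-0.046,0],[0,0,0,-0.052,0],[0,0,0,-0.057,0],[0,0,0,-0.06,0],[0,0,0,-0.061,0]]}}

```text
t: 12.48
tool_pos: [0.5186, 0.2728, 0.2965]
tool_rot: [-0.066, 3.14, 0.001]
contact_force: [0.4, -0.1, -1.6]
opening: 0.0222
grip_force: 113.5
```

```bash
cat > pan.py <<'E'
from h import *
import sys
o=telemetry.get_obs(); p=eyes.get_image("scene"); W=cloud(p); cv2.imwrite(f"pics/{sys.argv[1]}.png",p["img"])
M=R.from_rotvec(o["tool_rot"]).as_matrix(); L=(W-o["tool_pos"])@M
# panel top expected ~.197 below TCP
m=(abs(L[...,0]+.13)<.09)&(abs(L[...,1])<.1)&(abs(L[...,2]-.197)<.02)
m=cv2.morphologyEx(m.astype(np.uint8),cv2.MORPH_OPEN,np.ones((3,3)))>0
q=L[m]; A=np.c_[q[:,:2],np.ones(len(q))]; k=np.ones(len(q),bool)
for _ in range(6): c=np.linalg.lstsq(A[k],q[k,2],rcond=None)[0]; k=abs(q[:,2]-A@c)<.003
r=cv2.minAreaRect((q[k][:,:2]*1000).astype(np.float32)); yaw=np.arctan2(-M[1,0],-M[0,0])
w=M@np.array([r[0][0]/1e3,r[0][1]/1e3,c@[r[0][0]/1e3,r[0][1]/1e3,1]])+o["tool_pos"]
print("t",round(float(o["t"]),2),"tcp",o["tool_pos"].round(4),"yaw",np.degrees(yaw).round(2),"F",np.round(o["contact_force"],1),"op",round(float(o["opening"]),4))
print("panel in tool",np.round(r[0],1),np.round(r[1],1),round(r[2],2),"slopes",np.degrees(np.arctan(c[:2])).round(2),"topz world",w.round(4),k.sum())
E
python3 pan.py l1
```

```text
t 12.48 tcp [0.5186 0.2728 0.2965] yaw 2.42 F [ 0.4 -0.1 -1.6] op 0.0222
panel in tool [-126.5   -2. ] [154.1 136.3] 89.76 slopes [-4.3   0.24] topz world [0.6453 0.2761 0.1018] 1240
```

```bash
sed -i 's/^m=(abs(L\[...,0\]+.13)<.09)/m=(L[...,0]<-.075)\&(L[...,0]>-.22)/; s/<.003$/<.003/' pan.py; sed -i 's/range(6)/range(20)/' pan.py; python3 pan.py l2;  python3 - <<'E'
import cv2
i=cv2.imread("pics/l2.png")[100:270,250:450]; cv2.imwrite("pics/c3.png",cv2.resize(i,None,fx=3.5,fy=3.5))
E
```

```text
t 12.53 tcp [0.5186 0.2728 0.2963] yaw 2.42 F [ 0.1 -0.4 -1.4] op 0.0223
panel in tool [-134.8   -2. ] [152.7 119. ] 89.98 slopes [-4.4  -0.09] topz world [0.6534 0.2765 0.1009] 1215
```

View pics/c3.png

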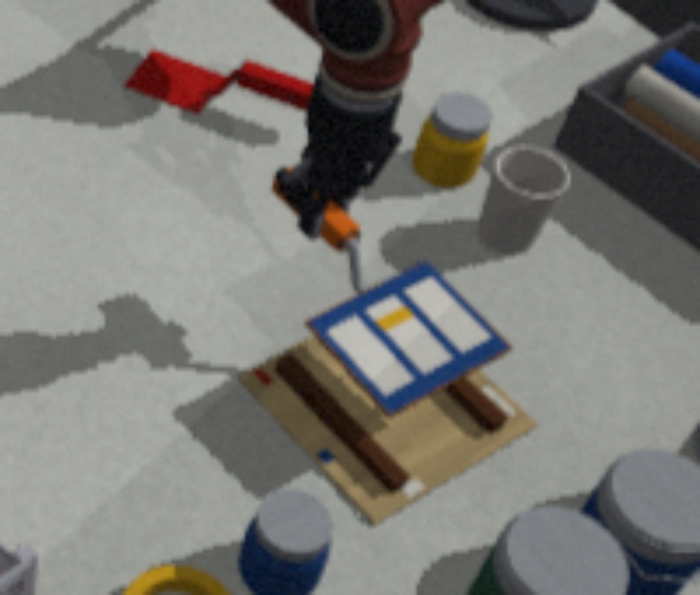

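The panel is lifted and square on the blade at crop px (310-510,265-410), but its front looks low by about 4°. I'll check whether the handle rotated in the grip.

```bash
python3 look.py w6
python3 - <<'E'
from h import *
o=telemetry.get_obs(); M=R.from_rotvec(o["tool_rot"]).as_matrix()
for f,tcp in(("w5",np.array([.5189,.2727,.2167])),("w6",o["tool_pos"])):
    d=np.load(f"/tmp/{f}.npz"); L=(d["W"]-tcp)@M; i=d["img"].astype(int)
    m=(i[...,2]>i[...,0]+80)&(i[...,2]>i[...,1]+40); q=L[m&(abs(L[...,1])<.007)&(L[...,0]>.02)&(abs(L[...,2]-.145)<.03)]
    c=np.polyfit(q[:,0],q[:,2],1); print(f,len(q),np.degrees(np.arctan(c[0])).round(2),"z@x=0,.04",np.polyval(c,[0,.04]).round(4), q[:,0].min().round(3),q[:,0].max().round(3))
p=eyes.get_image("scene"); L=(cloud(p)-o["tool_pos"])@M
for x in np.arange(-.2,-.06,.01):
    k=(abs(L[...,0]-x)<.005)&(abs(L[...,1])<.06)&(abs(L[...,2]-.2)<.03); print(x.round(2),k.sum(),np.nanmedian(L[k][:,2]).round(4) if k.sum() else "")
E
```

```text
t 12.58 tcp [0.5184 0.2727 0.2958] toolx ang -177.58 z [ 1.e-04  0.e+00 -1.e+00] q [ 0.36  0.05  1.8  -0.    1.29 -1.26]
w5 3741 0.76 z@x=0,.04 [0.1427 0.1432] 0.02 0.062
w6 3744 0.68 z@x=0,.04 [0.1423 0.1428] 0.02 0.062
-0.2 0 
-0.19 92 0.2
-0.18 105 0.199
-0.17 97 0.1982
-0.16 95 0.1972
-0.15 99 0.1964
-0.14 88 0.1957
-0.13 87 0.1949
-0.12 96 0.1944
-0.11 90 0.1933
-0.1 78 0.1929
-0.09 93 0.1926
-0.08 82 0.1911
-0.07 17 0.1949
-0.06 18 0.1887
```

The grip hasn't slipped. The panel's rear edge is riding on the foot of the tang. I'll set it back down gently, draw the blade back about 12 mm and lift again.

Call:
{"name": "apply_moves", "arguments": {"plan": [[0,0,0,0.003,0],[0,0,0,0.009,0],[0,0,0,0.017,0],[0,0,0,0.026,0],[0,0,0,0.035,0],[0,0,0,0.044,0],[0,0,0,0.051,0],[0,0,0,0.056,0],[0,0,0,0.059,0],[0,0,0,0.061,0],[0,0,0,0.0625,0],[0,0,0,0.064,0]]}}

```text
t: 13.68
tool_pos: [0.5187, 0.2728, 0.2321]
tool_rot: [-0.066, 3.14, 0.0]
contact_force: [0.5, -0.1, -1.4]
opening: 0.0224
grip_force: 113.6
```

Call:
{"name": "apply_moves", "arguments": {"plan": [[0,0,0,0.001,0],[0,0,0,0.002,0],[0,0,0,0.003,0],[0,0,0,0.004,0],[0,0,0,0.005,0],[0,0,0,0.006,0],[0,0,0,0.007,0],[0,0,0,0.008,0],[0,0,0,0.009,0],[0,0,0,0.011,0],[0,0,0,0.013,0],[0,0,0,0.0145,0]]}}

```text
t: 14.68
tool_pos: [0.5185, 0.2727, 0.217]
tool_rot: [-0.066, 3.141, -0.0]
contact_force: [-0.6, 0.1, -1.9]
opening: 0.0225
grip_force: 113.6
```

```bash
python3 look.py w7
python3 - <<'E'
from h import *
for f in("w3","w4"):
    W=np.load(f"/tmp/{f}.npz")["W"]; a=np.radians(5.4); L=W.copy(); d=W[...,:2]-[.6042,-.0088]
    x=d@[np.cos(a),np.sin(a)]; y=d@[-np.sin(a),np.cos(a)]
    print(f,[(int(c),np.round(np.nanmax(W[...,2][k])*1000,1)) for c in range(-76,-20,4) for k in [(abs(x*1000-c)<2)&(abs(y)<.012)] if k.sum()])
W=np.load("/tmp/w7.npz")["W"]; h=W[...,2]; q=W[(h>.0265)&(h<.036)&(abs(W[...,1]-.278)<.07)&(W[...,0]>.57)&(W[...,0]<.7)]; print("rear edge x",np.percentile(q[:,0],[.5,2]),"z",np.median(q[:,2]))
E
```

```text
t 14.68 tcp [0.5185 0.2727 0.217 ] toolx ang -177.58 z [ 2.e-04 -0.e+00 -1.e+00] q [ 0.36  0.15  1.84 -0.    1.15 -1.26]
w3 [(-76, np.float64(60.5)), (-72, np.float64(51.1)), (-68, np.float64(48.3)), (-64, np.float64(39.1)), (-60, np.float64(32.7)), (-56, np.float64(25.0)), (-52, np.float64(16.8)), (-48, np.float64(13.0)), (-44, np.float64(11.9)), (-40, np.float64(9.6)), (-36, np.float64(5.5)), (-32, np.float64(5.3)), (-28, np.float64(5.4)), (-24, np.float64(5.1))]
w4 [(-72, np.float64(51.7)), (-48, np.float64(12.1)), (-44, np.float64(12.3)), (-40, np.float64(9.2)), (-36, np.float64(4.7)), (-32, np.float64(4.8)), (-28, np.float64(5.2)), (-24, np.float64(5.4))]
rear edge x [0.5896526  0.59012709] z 0.029662304739627512
```

The foot extends to about 39 mm behind the blade's centre, so a 12 mm draw-back clears it.

Call:
{"name": "apply_moves", "arguments": {"plan": [[0,0.002,0,0,0],[0,0.006,0,0,0],[0,0.01,0,0,0],[0,0.012,0,0,0],[0,0.012,0,0,0],[0,0.012,0,-0.003,0],[0,0.012,0,-0.006,0],[0,0.012,0,-0.0075,0],[0,0.012,0,-0.0085,0],[0,0.012,0,-0.0095,0],[0,0.012,0,-0.0105,0],[0,0.012,0,-0.012,0]]}}

```text
t: 15.73
tool_pos: [0.5063, 0.2721, 0.2289]
tool_rot: [0.066, -3.14, 0.0]
contact_force: [-0.4, -0.0, -2.2]
opening: 0.0219
grip_force: 113.6
```

Call:
{"name": "apply_moves", "arguments": {"plan": [[0,0,0,-0.0015,0],[0,0,0,-0.003,0],[0,0,0,-0.005,0],[0,0,0,-0.008,0],[0,0,0,-0.013,0],[0,0,0,-0.019,0],[0,0,0,-0.026,0],[0,0,0,-0.034,0],[0,0,0,-0.041,0],[0,0,0,-0.046,0],[0,0,0,-0.049,0],[0,0,0,-0.05,0]]}}

```text
t: 16.73
tool_pos: [0.5067, 0.2723, 0.2802]
tool_rot: [-0.066, 3.139, 0.001]
contact_force: [0.4, 0.0, -1.8]
opening: 0.0221
grip_force: 113.6
```

```bash
python3 pan.py l3
```

```text
t 16.73 tcp [0.5067 0.2723 0.2802] yaw 2.42 F [ 0.4  0.  -1.8] op 0.0221
panel in tool [-141.2   -3.3] [129.1 153.5] 0.59 slopes [-0.16 -0.3 ] topz world [0.6482 0.2751 0.0825] 1188
```

The panel is level now (0.2°). Raising it, then carrying it across.

Call:
{"name": "apply_moves", "arguments": {"plan": [[0,0,0,-0.002,0],[0,0,0,-0.006,0],[0,0,0,-0.012,0],[0,0,0,-0.02,0],[0,0,0,-0.03,0],[0,0,0,-0.04,0],[0,0,0,-0.05,0],[0,0,0,-0.06,0],[0,0,0,-0.069,0],[0,0,0,-0.077,0],[0,0,0,-0.082,0],[0,0,0,-0.085,0]]}}

```text
t: 17.78
tool_pos: [0.5066, 0.2723, 0.3654]
tool_rot: [-0.066, 3.14, 0.001]
contact_force: [-0.5, 0.0, -1.8]
opening: 0.0221
grip_force: 113.6
```

Call:
{"name": "apply_moves", "arguments": {"plan": [[0,0,-0.001,0,0],[0,0,-0.004,0,0],[0,0.0005,-0.009,0,0],[0,0.001,-0.016,0,0],[0,0.0014,-0.025,0,0],[0,0.002,-0.036,0,0],[0,0.0026,-0.048,0,0],[0,0.0033,-0.06,0,0],[0,0.0039,-0.072,0,0],[0,0.0046,-0.084,0,0],[0,0.0052,-0.096,0,0],[0,0.0059,-0.108,0,0]]}}

```text
t: 18.78
tool_pos: [0.5051, 0.1627, 0.3643]
tool_rot: [-0.066, 3.141, -0.0]
contact_force: [-0.0, 0.4, -2.6]
opening: 0.0223
grip_force: 113.6
```

Call:
{"name": "apply_moves", "arguments": {"plan": [[0,0.0006,-0.012,0,0],[0,0.0013,-0.024,0,0],[0,0.002,-0.036,0,0],[0,0.0026,-0.048,0,0],[0,0.0033,-0.06,0,0],[0,0.0039,-0.072,0,0],[0,0.0046,-0.084,0,0],[0,0.0052,-0.096,0,0],[0,0.0059,-0.108,0,0],[0,0.0065,-0.12,0,0],[0,0.0072,-0.132,0,0],[0,0.0078,-0.144,0,0]]}}

```text
t: 19.78
tool_pos: [0.5034, 0.0186, 0.3642]
tool_rot: [-0.066, 3.141, -0.0]
contact_force: [-0.3, 0.0, -2.9]
opening: 0.0222
grip_force: 113.6
```

Call:
{"name": "apply_moves", "arguments": {"plan": [[0,0.0006,-0.012,0,0],[0,0.0013,-0.024,0,0],[0,0.002,-0.036,0,0],[0,0.0026,-0.048,0,0],[0,0.0033,-0.06,0,0],[0,0.0039,-0.072,0,0],[0,0.0046,-0.084,0,0],[0,0.0052,-0.096,0,0],[0,0.0059,-0.108,0,0],[0,0.0065,-0.12,0,0],[0,0.0072,-0.132,0,0],[0,0.0078,-0.144,0,0]]}}

```text
t: 20.78
tool_pos: [0.5017, -0.1255, 0.3642]
tool_rot: [-0.066, 3.141, -0.0]
contact_force: [0.1, 0.3, -2.0]
opening: 0.022
grip_force: 113.6
```

Call:
{"name": "apply_moves", "arguments": {"plan": [[0,0.0006,-0.012,0,0],[0,0.0013,-0.024,0,0],[0,0.002,-0.036,0,0],[0,0.0026,-0.048,0,0],[0,0.0033,-0.06,0,0],[0,0.0039,-0.072,0,0],[0,0.0046,-0.084,0,0],[0,0.0052,-0.096,0,0],[0,0.0058,-0.107,0,0],[0,0.0064,-0.117,0,0],[0,0.0069,-0.126,0,0],[0,0.0073,-0.134,0,0]]}}

```text
t: 21.78
tool_pos: [0.5, -0.2595, 0.3642]
tool_rot: [0.066, -3.141, -0.0]
contact_force: [-0.1, -0.6, -1.1]
opening: 0.0223
grip_force: 113.6
```

Call:
{"name": "apply_moves", "arguments": {"plan": [[0,0.0004,-0.007,0,-0.002],[0,0.0007,-0.013,0,-0.007],[0,0.001,-0.018,0,-0.015],[0,0.0012,-0.022,0,-0.026],[0,0.0013,-0.024,0,-0.038],[0,0.0014,-0.025,0,-0.051],[0,0.0014,-0.026,0,-0.064],[0,0.0014,-0.026,0,-0.078],[0,0.0014,-0.026,0,-0.091],[0,0.0014,-0.026,0,-0.102],[0,0.0014,-0.026,0,-0.109],[0,0.0014,-0.026,0,-0.112]]}}

```text
t: 22.78
tool_pos: [0.4998, -0.2844, 0.3642]
tool_rot: [0.243, -3.132, -0.0]
contact_force: [0.4, -0.0, -1.6]
opening: 0.0224
grip_force: 113.4
```

```bash
python3 pan.py r1
python3 - <<'E'
from h import *
p=eyes.get_image("top"); W=cloud(p); h=W[...,2]; m=(h>.155)&(h<.185)&(abs(W[...,0]-.64)<.1)&(abs(W[...,1]+.26)<.12)
q,r=rect(W,m); print("top:",np.round(r[0],1),np.round(r[1],1),r[2],m.sum())
i=cv2.imread("pics/r1.png")[170:350,130:330]; cv2.imwrite("pics/c4.png",cv2.resize(i,None,fx=3.3,fy=3.3))
E
```

```text
t 22.78 tcp [ 0.4998 -0.2844  0.3642] yaw 8.88 F [ 0.4 -0.  -1.6] op 0.0224
panel in tool [-140.7   -1.9] [131.4 150.2] 0.42 slopes [-0.22 -0.01] topz world [ 0.6391 -0.2645  0.1665] 2189
top: [ 634.6 -265.2] [138.6 149.6] 9.021018981933594 1152
```

View pics/c4.png

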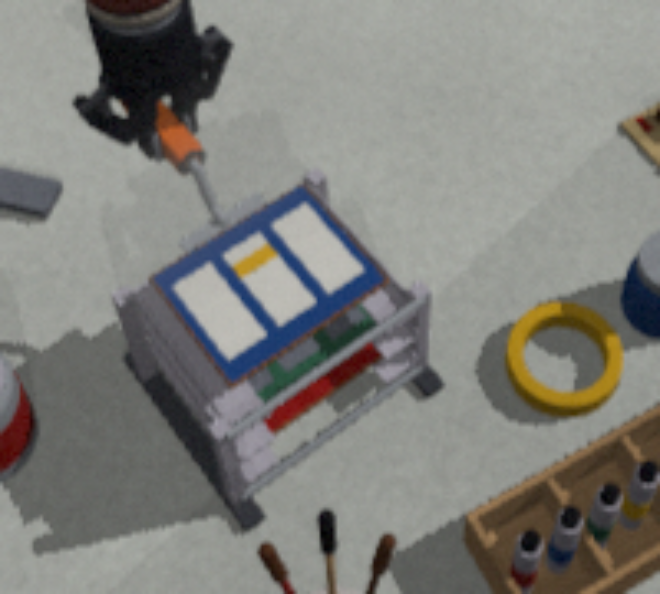

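The panel is level and square over the top tier, at crop px (150-385,185-380). Checking the height of the rack's near-end bar before I withdraw.

Run:
```python
from h import *
W=np.load("/tmp/w3.npz")["W"]; a=np.radians(8.8); d=W[...,:2]-[.6416,-.2634]
x=d@[np.cos(a),np.sin(a)]*1000; y=d@[-np.sin(a),np.cos(a)]*1000; z=W[...,2]*1000
for lo in range(-115,-60,5):
    k=(x>=lo)&(x<lo+5)&(abs(y)<52); print(lo,k.sum(),np.round(np.percentile(z[k],[5,50,90,99]),1) if k.sum() else "")
```

```text
-115 358 [-0.9  0.3  1.4  2.1]
-110 353 [-0.8  0.3  1.4  2.2]
-105 347 [-0.8  0.4  1.3  2.2]
-100 429 [ -0.9   0.6 325.5 326.2]
-95 6931 [285.2 311.3 321.6 324.7]
-90 6856 [248.5 300.7 316.  318.6]
-85 2506 [1.000e-01 2.884e+02 3.072e+02 3.153e+02]
-80 1690 [  1.5 296.1 300.8 308.6]
-75 1323 [251.9 298.8 302.  303.4]
-70 680 [ -0.6 249.4 299.2 301.8]
-65 321 [-0.9  0.3  1.3  2.4]
```

Call:
{"name": "apply_moves", "arguments": {"plan": [[0,0,0,0.002,0],[0,0,0,0.005,0],[0,0,0,0.009,0],[0,0,0,0.013,0],[0,0,0,0.017,0],[0,0,0,0.02,0],[0,0,0,0.0225,0],[0,0,0,0.0245,0],[0,0,0,0.026,0],[0,0,0,0.027,0],[0,0,0,0.028,0],[0,0,0,0.029,0]]}}

```text
t: 23.88
tool_pos: [0.4998, -0.2846, 0.3353]
tool_rot: [-0.242, 3.132, -0.0]
contact_force: [0.6, -1.3, -2.7]
opening: 0.0223
grip_force: 113.4
```

Call:
{"name": "apply_moves", "arguments": {"plan": [[0,0,0,0.0008,0],[0,0,0,0.0016,0],[0,0,0,0.0024,0],[0,0,0,0.0032,0],[0,0,0,0.004,0],[0,0,0,0.0048,0],[0,0,0,0.006,0],[0,0,0,0.008,0],[0,0,0,0.01,0],[0,0,0,0.012,0],[0,0,0,0.014,0],[0,0,0,0.014,0]]}}

```text
t: 24.88
tool_pos: [0.4996, -0.2845, 0.3205]
tool_rot: [0.242, -3.131, -0.001]
contact_force: [-0.1, 0.4, -2.4]
opening: 0.0223
grip_force: 113.5
```

Run:
```python
from h import *
W=np.load("/tmp/w3.npz")["W"]; a=np.radians(8.8)
def loc(W): 
    d=W[...,:2]-[.6416,-.2634]; return d@[np.cos(a),np.sin(a)]*1000, d@[-np.sin(a),np.cos(a)]*1000, W[...,2]*1000
x,y,z=loc(W); k=(x<-62)&(x>-115)&(abs(y)<50)&(z>8)&(z<160); print(k.sum(), [(lo,(k&(z>=lo)&(z<lo+10)).sum(),np.median(x[k&(z>=lo)&(z<lo+10)]).round() if (k&(z>=lo)&(z<lo+10)).any() else 0) for lo in range(8,160,10)])
o=telemetry.get_obs(); print(o["tool_pos"].round(4),np.round(o["contact_force"],1))
for n in("scene","top"):
    p=eyes.get_image(n); x,y,z=loc(cloud(p)); 
    for xs in(-50,-20,20,50):
        k=(abs(x-xs)<8)&(abs(y)<60)&(abs(z-135)<15); print(n,xs,np.median(z[k]).round(1),end="; ")
    k=(abs(x)<45)&(z>132.5)&(z<138); print("\n y ext",np.percentile(y[k&(abs(y)<84)],[1,99]).round(1)); k=(abs(y)<50)&(z>132.5)&(z<138); print(" x ext",np.percentile(x[k],[1,99]).round(1))
```

```text
575 [(8, np.int64(0), 0), (18, np.int64(575), np.float64(-79.0)), (28, np.int64(0), 0), (38, np.int64(0), 0), (48, np.int64(0), 0), (58, np.int64(0), 0), (68, np.int64(0), 0), (78, np.int64(0), 0), (88, np.int64(0), 0), (98, np.int64(0), 0), (108, np.int64(0), 0), (118, np.int64(0), 0), (128, np.int64(0), 0), (138, np.int64(0), 0), (148, np.int64(0), 0), (158, np.int64(0), 0)]
[ 0.4996 -0.2845  0.3205] [-0.1  0.4 -2.4]
scene -50 133.9; scene -20 134.7; scene 20 134.2; scene 50 134.3; 
 y ext [-74.8  71.9]
 x ext [-1699.8    61.6]
top -50 135.0; top -20 135.8; top 20 135.5; top 50 134.9; 
 y ext [-76.2  79.5]
 x ext [-55.8  60.1]
```

The panel lies flat on both ledges (top at 135 mm, x about ±60, y about ±75 in the rack frame), and the near end is open. Drawing the spatula out.

Call:
{"name": "apply_moves", "arguments": {"plan": [[0,0,0,0.002,0],[0,0,0,0.004,0],[0,0.002,0,0.004,0],[0,0.006,0,0.004,0],[0,0.012,0,0.004,0],[0,0.019,0,0.004,0],[0,0.027,0,0.004,0],[0,0.035,0,0.004,0],[0,0.043,0,0.004,0],[0,0.051,0,0.004,0],[0,0.059,0,0.004,0],[0,0.067,0,0.004,0]]}}

```text
t: 25.98
tool_pos: [0.4327, -0.295, 0.3173]
tool_rot: [-0.242, 3.132, -0.0]
contact_force: [-1.1, 0.2, -1.7]
opening: 0.0224
grip_force: 113.6
```

Call:
{"name": "apply_moves", "arguments": {"plan": [[0,0.009,0,0,0],[0,0.018,0,0,0],[0,0.028,0,0,0],[0,0.038,0,0,0],[0,0.048,0,0,0],[0,0.058,0,0,0],[0,0.068,0,0,0],[0,0.078,0,0,0],[0,0.087,0,0,0],[0,0.094,0,0,0],[0,0.099,0,0,0],[0,0.1,0,0,0]]}}

```text
t: 26.98
tool_pos: [0.334, -0.3104, 0.3172]
tool_rot: [0.241, -3.132, 0.0]
contact_force: [0.5, 0.8, -0.7]
opening: 0.0228
grip_force: 113.6
```

Call:
{"name": "apply_moves", "arguments": {"plan": [[0,-0.001,0.005,0,0],[0,-0.003,0.017,0,0],[0,-0.008,0.036,0,0],[0,-0.012,0.058,0,0],[0,-0.017,0.08,0,0],[0,-0.021,0.102,0,0],[0,-0.026,0.124,0,0],[0,-0.031,0.146,0,0],[0,-0.035,0.168,0,0],[0,-0.039,0.186,0,0],[0,-0.042,0.2,0,0],[0,-0.043,0.206,0,0]]}}

```text
t: 27.98
tool_pos: [0.3454, -0.0978, 0.317]
tool_rot: [-0.247, 3.132, 0.001]
contact_force: [0.3, -0.5, -1.3]
opening: 0.0226
grip_force: 113.8
```

Call:
{"name": "apply_moves", "arguments": {"plan": [[0,-0.004,0.003,0,0],[0,-0.012,0.008,0.002,0],[0,-0.024,0.017,0.006,0],[0,-0.038,0.026,0.012,0],[0,-0.052,0.036,0.02,0],[0,-0.066,0.046,0.028,0],[0,-0.08,0.056,0.036,0],[0,-0.094,0.065,0.044,0],[0,-0.106,0.074,0.05,0],[0,-0.114,0.079,0.056,0],[0,-0.118,0.082,0.06,0],[0,-0.119,0.083,0.062,0]]}}

```text
t: 28.98
tool_pos: [0.451, 0.0006, 0.2542]
tool_rot: [0.242, -3.131, -0.001]
contact_force: [0.2, -0.0, -1.6]
opening: 0.0226
grip_force: 113.7
```

Call:
{"name": "apply_moves", "arguments": {"plan": [[0,0,0,0.006,0],[0,0,0,0.014,0],[0,0,0,0.022,0],[0,0,0,0.03,0],[0,0,0,0.036,0],[0,0,0,0.041,0],[0,0,0,0.045,0],[0,0,0,0.047,0],[0,0,0,0.0485,0],[0,0,0,0.0495,0],[0,0,0,0.05,0],[0,0,0,0.05,0]]}}

```text
t: 29.98
tool_pos: [0.4506, 0.0002, 0.2054]
tool_rot: [-0.242, 3.132, -0.0]
contact_force: [0.4, -0.1, -1.4]
opening: 0.022
grip_force: 113.7
```

Call:
{"name": "apply_moves", "arguments": {"plan": [[0,0,0,0.0005,0],[0,0,0,0.001,0],[0,0,0,0.0015,0],[0,0,0,0.0015,0],[0.03,0,0,0.0015,0],[0.045,0,0,0.0015,0],[0.06,0,0,0.0015,0],[0.075,0,0,0.0015,0],[0.085,0,0,0.0015,0],[0.085,0,0,0.0015,0],[0.085,0,0,0.0015,0],[0.085,0,0,0.0015,0]]}}

```text
t: 30.98
tool_pos: [0.4504, 0.0002, 0.2037]
tool_rot: [0.242, -3.132, -0.0]
contact_force: [-0.1, -0.1, -0.4]
opening: 0.0849
grip_force: 0.0
```

Call:
{"name": "apply_moves", "arguments": {"plan": [[0.085,0,0,-0.004,0],[0.085,0,0,-0.012,0],[0.085,0,0,-0.025,0],[0.085,0,0,-0.045,0],[0.085,0,0,-0.07,0],[0.085,0,0,-0.1,0],[0.085,0,0,-0.13,0],[0.085,0,0,-0.155,0],[0.085,0,0,-0.175,0],[0.085,0,0,-0.18,0],[0.085,0,0,-0.18,0],[0.085,0,0,-0.18,0]]}}

```text
t: 31.98
tool_pos: [0.4502, 0.0003, 0.3831]
tool_rot: [0.242, -3.132, -0.0]
contact_force: [0.0, 0.4, -0.6]
opening: 0.0853
grip_force: 0.0
```

Run:
```python
from h import *
o=telemetry.get_obs(); print(o["t"],o["tool_pos"].round(3),o["opening"])
p=eyes.get_image("scene"); cv2.imwrite("pics/end.png",p["img"]); W=cloud(p)
a=np.radians(8.8); d=W[...,:2]-[.6416,-.2634]; x=d@[np.cos(a),np.sin(a)]*1000; y=d@[-np.sin(a),np.cos(a)]*1000; z=W[...,2]*1000
m=(z>132.3)&(z<138)&(abs(x)<78)&(abs(y)<82); m=cv2.morphologyEx(m.astype(np.uint8),cv2.MORPH_OPEN,np.ones((5,5)))>0
q,r=rect(W,m); print("panel",np.round(r[0],1),np.round(r[1],1),round(r[2],2))
for t in("spatula",):
    for s in eyes.outline_of(t,p): q,r=rect(W,s["region"]); print(t,s["box"],np.percentile(q[:,2],[5,50,95]).round(4),np.round(r[0]),np.round(r[1]),round(r[2],1))
i=p["img"][110:350,100:420]; cv2.imwrite("pics/c5.png",cv2.resize(i,None,fx=2.4,fy=2.4))
```

```text
31.9833 [0.45  0.    0.383] 0.08530752914818775
panel [ 641.8 -258.6] [148.5  65. ] 74.17
spatula [247.9, 182.1, 301.5, 240.1] [-0.0014  0.0027  0.0609] [497.  10.] [242.  85.] 9.1
spatula [288.1, 114.7, 341.2, 134.8] [-0.0017  0.0042  0.0607] [212. 393.] [232.  86.] 31.2
spatula [76.7, 241.0, 118.2, 271.4] [0.0057 0.026  0.0294] [ 378. -542.] [122.  77.] 35.7
```

View pics/c5.png

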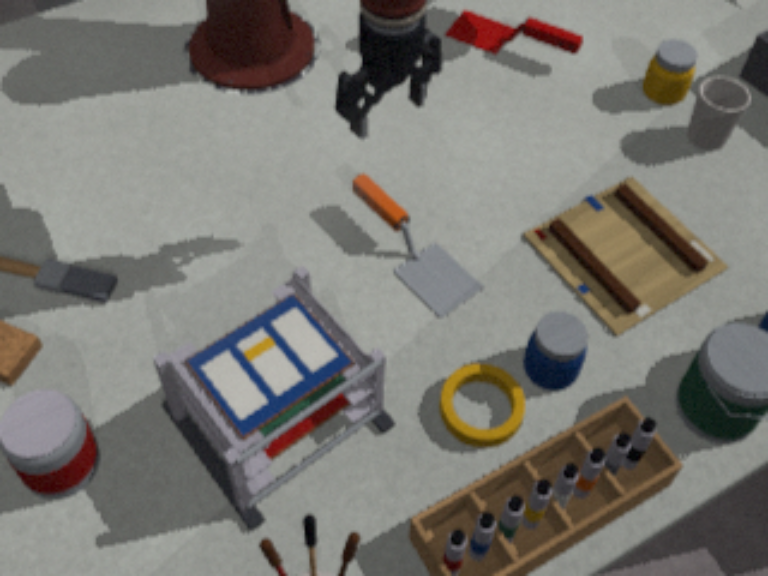

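The panel is square on the top tier at crop px (185-355,295-430). The spatula is flat on the bench at (355-480,175-315), clear of board and rack, and nothing else has moved.

```bash
python3 -c "
from station import ctrl
print(ctrl.finish_job())"
```

```text
the job is handed in; nothing more can be done
None
```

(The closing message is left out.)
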